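# Set up the cup rack over the drip tray and hang the mug

### The job

Slide the carriage along the cup rack until its slanted cup arm is over the middle of the drip tray, then turn the clamp knob on top clockwise until it is tight so that the carriage stays there. Then hang the handled mug on the cup arm by its handle, let it hang freely, wait until it is still, and leave the tumbler, bowl and spoon where they are.

Things in the scene. Friction and masses are not known exactly. Their poses are not given: they have to be found in the camera images.
- rack: Steel cup rack fixed to the counter: a level rail 420 mm long (20 mm deep, 24 mm high, its centre 165 mm above the counter) between two posts 24 mm square, 184 mm tall, at 210 mm either side. Each post has a foot 120 x 36 x 12 mm. Origin on the counter below the middle of the rail; y runs along the rail, z up, -x is the front, where the cup arm points, roughly to the robot.
- carriage: Aluminium block 48 (x) x 56 (along the rail) x 52 mm that slides along the rail, 135 mm either way from its middle; it carries the cup arm and the clamp knob. Origin in the block's middle, on the rail's centre line, 165 mm above the counter; axes as the rack's. It starts loose: it then slides with about 2 N and can be pulled along by its knob. With the clamp tight it holds against pushes of well over 10 N.
- cup_arm (a point): Root of the cup arm, a straight round steel rod 10 mm thick and 120 mm long, fixed to the carriage's front face. The point lies in the middle of the block's width, 22 mm in front of the rail's centre line and 153 mm above the counter; its z axis runs along the rod to the tip, to the rack's front and upwards at 35 degrees above level; its y axis is the rack's y.
- rod_tip (a point): Tip of the cup arm, 120 mm from its root, about 222 mm above the counter and 120 mm in front of the rail's centre line.
- clamp_knob (a joint): Angle (rad) of the clamp knob on top of the carriage: it grows clockwise seen from above, range 0 to 1.5. 0 is loose (bar across the rail), 1.5 is the end stop (bar almost in line with the rail). It stays where it is left. It starts loose, at most 0.25, bites gradually and is tight above 1.2. Turning takes up to about 0.2 N m.
- knob_grip (a point): Grip point on the knob's vertical axis, 230 mm above the counter, in the middle of its black bar: 64 mm long (the knob's x axis), 16 mm thick (its y axis), 32 mm tall (213 to 245 mm above the counter). Axes turn with the knob.
- drip_tray: Shallow rectangular steel tray, 130 (x) x 110 (y) x 14 mm, fixed on the counter in front of and below the rail, square to the rack. Origin in the middle of its underside, y along the rail.
- mug: Steel mug with a handle, standing upright, 60 mm across, 90 mm tall, wall 3 mm, about 0.18 kg. Origin in the middle of its underside, z up; the handle stands out on its +y side, to 66 mm from the mug's axis. The handle is a bar 8 mm thick at heights 20 to 77 mm.
- mug_loop (a point): Centre of the opening in the mug's handle, 44 mm from the mug's axis to +y and 48.5 mm above its underside. The opening is 28 mm wide (30 to 58 mm from the mug's axis) and 41 mm high (28 to 69 mm above the underside); the way through it is along the mug's x axis.
- tumbler: Steel tumbler without a handle, 68 mm across the rim, 110 mm tall; leave it. Origin under its middle.
- bowl: Small steel bowl, 90 mm across, 35 mm tall, on the counter below the rail beside the tray; leave it. Origin under its middle.
- spoon: Steel serving spoon 200 mm long lying crosswise in front of the rack, towards the robot; leave it.
There are look-alikes about, which are no part of the job. Leave any pink look-alike of the mug alone.

How it is judged:
By the outcome, as a careful person would: the job done as asked, in the order asked, and still so for the second after the job is handed in, with the robot touching nothing.
It also fails if it takes over 64 s, if anything falls off the work surface, if the arm or the gripper's body presses on something with over 40 N, if the wrist force passes 120 N, or if a joint passes its speed limit or range.

### The arm

A 6-joint arm with a two-finger parallel gripper is mounted at the origin on the work surface. World frame = base frame: x ahead of the robot, y to its left, z up, the work surface at z = 0. Lengths are in m, angles in degrees, forces in N, time in s.
With the tool pointing down it reaches from about 0.325 to 0.775 m from the base axis. Payload 5.5 kg.
Tool frame: the origin (TCP) lies on the centre line of the jaws, within the pads' length; the fingertips stand arm.nose_length ahead of it and the grasp point (between the pads) is the TCP (arm.nose_length is the distance from the TCP to the fingertips, in m); x points along the fingers, z is the direction in which the jaws open and shut, and the axes are right-handed (so a half turn about x gives the same grasp; the last joint's range is limited). The gripper opens to 85 mm and grips with 20 to 120 N. Pads are 22 mm wide; open, the fingers measure 114 mm over their backs; the gripper's body (76 mm by 85 mm) begins 54 mm behind the grasp point. The pads swing forward as they close: fully open they stand 13 mm farther back than shut.
Start: joints at [-67.764, 5.22, 70.514, -0, 104.267, -3.249], TCP at [0.258, -0.542, 0.25] pointing down, gripper open.
Joint ranges: [-164.24, 164.24], [-49.07, 125.15], [9.68, 141.18], [-86.29, 266.29], [3.28, 154.24], [-151.56, 151.56]. Speed limits (degrees/s): [147.25, 147.25, 172.46, 180, 180, 180].

### API

Orientations are given as [roll, pitch, yaw] about the fixed x, y, z axes, in that order (R = Rz(yaw) Ry(pitch) Rx(roll)).
In Python, from bench import monitor, cams, arm gives the robot as it stands.
- The arm moves only by the shell command python3 -m creep 'ROWS'. ROWS is JSON, a list of rows, each an object of numbers: "rx", "ry", "rz": the turn, a rotation vector about the tool's x, y, z in degrees; "x", "y", "z": the shift along the tool's x, y, z in cm; "jaw": the opening, from 0 (shut) to 1 (fully open). In form: [{"rx": .., "ry": .., "rz": .., "x": .., "y": .., "z": .., "jaw": ..}, ...]. A call has 1 to 12 rows; each row is the pose to reach, as a shift and turn from the pose measured when the call began, along the tool's axes at that moment; what a row does not reach only later rows make up. A row lasts 1/10 s, in which the tool goes at most 50 mm and 8.59 degrees, less where a joint would pass 70% of its speed; a pose out of reach is approached as far as the arm can. A call with a gripper value outside its range is refused whole. The fingers move at their own pace and stop on an object; the grip force is fixed at half the most. Time passes only in rows, so rows that repeat a pose let the fingers close. It gives the time, the measured TCP pose, the force and the opening at its end, in the units of the state.
- monitor.state(): the state, without advancing time (a new reading comes with each control period).
- cams.grab_frame(name): name is "side" or "top"; returns (picture, depth): 420x560x3 uint8, red, green, blue; 420x560 float32, m along the optical axis (not along the pixel's ray), 0 where there is no reading.
- cams.camera_params(name): a dict with "fx", "fy", "cx", "cy" (pixels), "cam_to_world" (4x4, takes a point from camera to world coordinates). Camera axes: x right, y down, z forward; pixel columns grow to the right and rows downward; lengths in m; the calibration is good to about 2 mm. A picture is of the moment at which its call begins. camera_params takes no time and is no camera call.
- arm.finish_job(): hands the job in, once; it reports no verdict.
The state is a dict: "clock": time; "joint_positions": joint angles; "dq": joint speeds; "joint_torque": joint torques, N m; "tool_pos": TCP position; "ee_rot": TCP orientation; "contact_force": force on the tool from outside, world axes, zero at the start; "moment": the same for the moment, N m; "gripper_width": opening from 0.0 (shut) to 1.0 (fully open).
Only numpy, scipy, OpenCV 4.12 (cv2) and the standard library are available. Lean on these libraries where they do the work, as an engineer would, in place of code of your own. Each camera call takes 0.05 s, during which the arm holds its last target.

## Working session

There is one attempt and no reset: what is moved stays moved. The work goes in short steps, Python scripts to look and compute and a shell command to move; the robot and the scene stay as the last step left them, time stands still between calls to the robot, and variables do not carry over. Pictures are saved under pics/ and viewed, and the job is handed in when it is done.

```bash
mkdir -p pics; ls
python3 - <<'E'
from bench import monitor,cams,arm
import cv2,numpy as np
print(monitor.state(), arm.nose_length)
for n in("side","top"):
    p,d=cams.grab_frame(n); cv2.imwrite(f"pics/{n}0.png",p[:,:,::-1]); np.save(f"pics/{n}0_d.npy",d); np.save(f"pics/{n}0.npy",p)
    c=cams.camera_params(n); print(n,c)
E
```

```text
pics
{'clock': 0.0, 'joint_positions': array([-6.77629229e+01,  5.26476654e+00,  7.05809229e+01, -2.54499953e-03,
        1.04267915e+02, -3.24919284e+00]), 'dq': array([-0.11898423,  0.09326426, -0.02334602, -0.02038749,  0.0082787 ,
        0.06808946]), 'joint_torque': array([-7.24418042e-04, -4.58728909e+01, -4.18022740e+01, -3.06333131e-04,
        1.17894978e-02, -1.22765550e-05]), 'tool_pos': array([ 0.25806482, -0.54139468,  0.24914294]), 'ee_rot': array([177.9952022 ,  89.88636887, 113.48084732]), 'contact_force': array([-0.0419178 ,  0.11783365,  0.48718117]), 'moment': array([-0.01798009, -0.03903042, -0.04387098]), 'gripper_width': 0.9999213433201998} 0.019
side {'fx': 432.8919300232313, 'fy': 432.8919300232313, 'cx': 286.99438226384285, 'cy': 208.7785640182707, 'cam_to_world': array([[-0.99359139, -0.04992361,  0.10140903,  0.37754298],
       [-0.11099528,  0.60047533, -0.79190241,  0.89816556],
       [-0.021359  , -0.79808333, -0.6021684 ,  0.84050465],
       [ 0.        ,  0.        ,  0.        ,  1.        ]])}
top {'fx': 392.3199791188675, 'fy': 392.3199791188675, 'cx': 268.7286302091402, 'cy': 216.46705342176136, 'cam_to_world': array([[ 0.02957224, -0.99220867,  0.12102658,  0.36340985],
       [-0.99952325, -0.0282785 ,  0.01239371, -0.01261249],
       [-0.0088747 , -0.12133539, -0.99257189,  1.18233773],
       [ 0.        ,  0.        ,  0.        ,  1.        ]])}
```

View pics/side0.png

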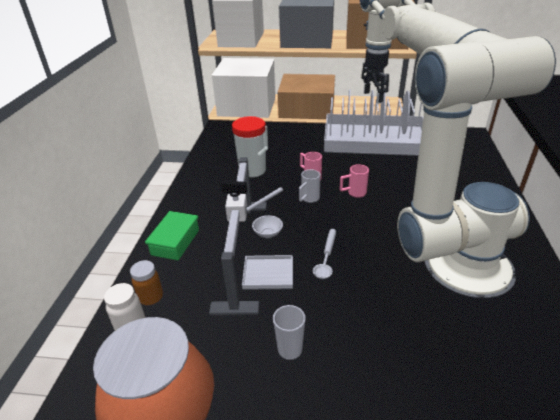

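View pics/top0.png

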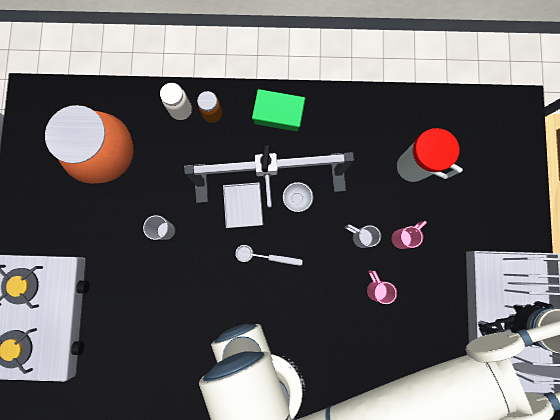

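The scene shows the rack with its carriage at top (266,162) and its knob at side (236,188). The drip tray is at top (243,205), the bowl at (297,197) and the spoon at (268,256).

Mug candidates in the top view:
- grey handled mug (367,236)
- pink mugs (407,237) and (381,290)
- grey tumbler without a handle (158,228)
- white jug with red lid (430,155)

I choose the grey mug with a handle at (367,236) and will check it in a crop.

```bash
cat > h.py <<'E'
import numpy as np,cv2
from bench import cams
def par(n):
    c=cams.camera_params(n); return c,np.array(c["cam_to_world"])
def ray(n,u,v):
    c,T=par(n); d=T[:3,:3]@np.array([(u-c["cx"])/c["fx"],(v-c["cy"])/c["fy"],1.]); return T[:3,3],d
def onz(n,u,v,z):
    o,d=ray(n,u,v); return o+d*(z-o[2])/d[2]
def proj(n,P):
    c,T=par(n); q=T[:3,:3].T@(np.asarray(P)-T[:3,3]); return np.array([c["fx"]*q[0]/q[2]+c["cx"],c["fy"]*q[1]/q[2]+c["cy"]])
def cloud(n,d):
    c,T=par(n); v,u=np.indices(d.shape)
    p=np.stack([(u-c["cx"])/c["fx"]*d,(v-c["cy"])/c["fy"]*d,d],-1)@T[:3,:3].T+T[:3,3]
    p[d<=0]=np.nan; return p
E
python3 - <<'E'
import cv2,numpy as np
t=cv2.imread("pics/top0.png"); s=cv2.imread("pics/side0.png")
a=cv2.resize(t[145:255,175:395],(800,400),interpolation=cv2.INTER_CUBIC)
cv2.imwrite("pics/c1.png",a)
b=cv2.resize(t[215:255,335:395],(780,520),interpolation=cv2.INTER_CUBIC)
cv2.imwrite("pics/c2.png",b)
b=cv2.resize(s[150:330,200:380],(600,600),interpolation=cv2.INTER_CUBIC)
cv2.imwrite("pics/c3.png",b)
E
```

```text
(no output)
```

View pics/c1.png

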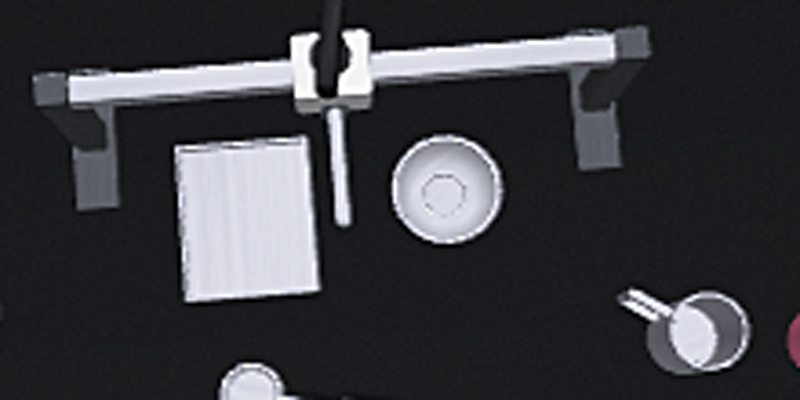

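View pics/c2.png

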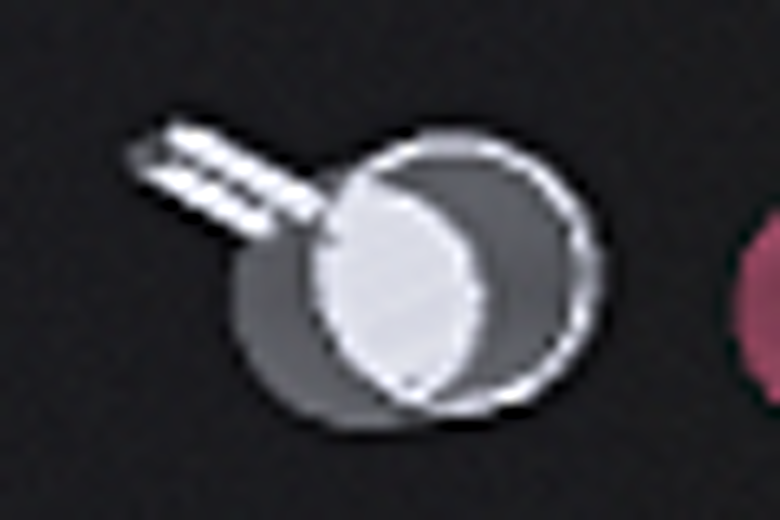

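View pics/c3.png

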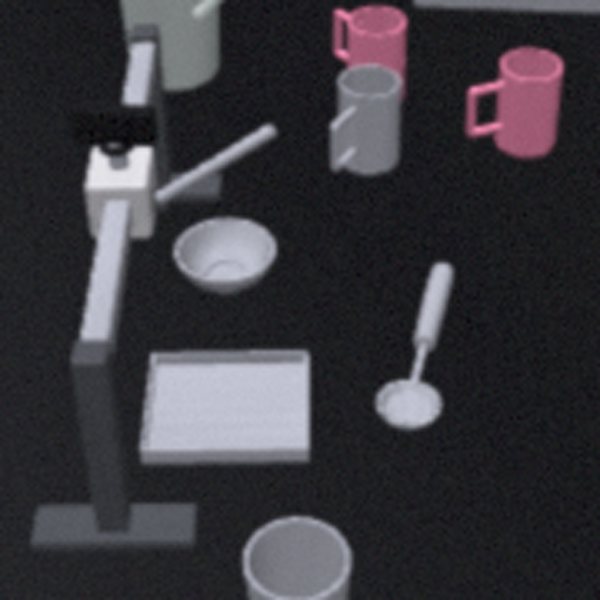

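The crop confirms a grey mug with its handle to the upper left, at crop (230,175), which is top image (352,228). Next I measure everything.

Run:
```python
import numpy as np,cv2
from h import *
t=np.load("pics/top0.npy"); d=np.load("pics/top0_d.npy"); P=cloud("top",d)
np.set_printoptions(precision=4,suppress=True)
V,U=np.indices(d.shape)
def box(u0,u1,v0,v1): return (U>=u0)&(U<=u1)&(V>=v0)&(V<=v1)
z=P[...,2]
# rail top z=.177
m=box(185,352,148,178)&(abs(z-.177)<.005)&~box(250,282,140,180)
q=P[m][:,:2]; vx,vy,cx,cy=cv2.fitLine(q.astype(np.float32),cv2.DIST_HUBER,0,.001,.001).ravel()
print("rail",m.sum(),vx,vy,cx,cy,"yaw of rack y axis",np.degrees(np.arctan2(vy,vx)))
# post tops
for b in [(183,198,163,177),(340,356,150,165)]:
    m=box(*b)&(abs(z-.184)<.004); 
    print("post",m.sum(),P[m].mean(0),P[m].min(0),P[m].max(0))
# ray post tops
print(onz("top",189.3,169.2,.184),onz("top",348.8,156.6,.184))
# tray
m=box(220,266,180,230)&(z>.0)&(z<.02)&(t.mean(2)>120)
c=cv2.minAreaRect(P[m][:,:2].astype(np.float32)); print("tray",m.sum(),c,np.nanmedian(P[m][:,2]))
# block top z=.191
m=box(250,282,148,178)&(z>.183)&(z<.2)
print("block",m.sum(),cv2.minAreaRect(P[m][:,:2].astype(np.float32)),np.median(P[m],0))
m=box(250,282,138,178)&(z>.235)&(z<.26)
print("knob",m.sum(),cv2.minAreaRect(P[m][:,:2].astype(np.float32)),np.median(P[m],0))
# rod
m=box(258,275,170,212)&(z>.15)&(z<.24)
print("rod",m.sum(),[P[m][np.argmax(P[m][:,2])]])
# mug
m=box(340,392,215,255)&(z>.005)&(z<.12)&(t.max(2).astype(int)-t.min(2)<30)
q=P[m]; r=q[abs(q[:,2]-.09)<.006]; print("rim",len(r),cv2.minEnclosingCircle(r[:,:2].astype(np.float32)),np.median(r,0))
h=box(342,357,222,236)&(z>.06)&(z<.09)&m
print("handle",h.sum(),P[h].mean(0), P[h].min(0),P[h].max(0))
```

```text
rail 948 0.10897559 -0.9940444 0.62596494 0.0045766863 yaw of rack y axis -83.74373
post 81 [0.6039 0.2131 0.1833] [0.593  0.1884 0.1801] [0.615  0.2257 0.1878]
post 77 [ 0.6486 -0.2025  0.1831] [ 0.637  -0.2155  0.18  ] [ 0.6615 -0.1821  0.1873]
[0.6033 0.2105 0.184 ] [ 0.6483 -0.2042  0.184 ]
tray 1365 ((0.5413771867752075, 0.0827305018901825), (0.13347481191158295, 0.11016971617937088), 6.266289234161377) 0.0034008454962317636
block 233 ((0.6260842680931091, 0.013069584965705872), (0.04903139919042587, 0.055909086018800735), 6.520545959472656) [0.6214 0.0029 0.1902]
knob 165 ((0.625004768371582, 0.013043664395809174), (0.016095662489533424, 0.06134829670190811), 86.71930694580078) [0.6241 0.0128 0.2441]
rod 228 [array([0.5942, 0.0118, 0.2348])]
rim 82 ((0.45097634196281433, -0.2808322012424469), 0.030378783121705055) [ 0.4513 -0.28    0.0888]
handle 35 [ 0.4722 -0.2371  0.0736] [ 0.4509 -0.2516  0.0622] [ 0.481  -0.222   0.0791]
```

```bash
cat >> h.py <<'E'
from scipy.spatial.transform import Rotation as Ro
from bench import monitor
RY=6.25; cy,sy=np.cos(np.radians(RY)),np.sin(np.radians(RY))
C=np.array([.6259,.0042,0]); RX=np.array([cy,sy,0]); RYv=np.array([-sy,cy,0]); Z=np.array([0,0,1.])
def rk(x,y,z): return C+x*RX+y*RYv+z*Z
def cur():
    s=monitor.state(); return s,np.array(s["tool_pos"]),Ro.from_euler("xyz",s["ee_rot"],degrees=True)
def tgt(xax,zax):
    x=np.array(xax,float);x/=np.linalg.norm(x);z=np.array(zax,float);z-=x*(z@x);z/=np.linalg.norm(z)
    return Ro.from_matrix(np.stack([x,np.cross(z,x),z],1))
def yaw(a): return np.array([np.cos(np.radians(a)),np.sin(np.radians(a)),0])
def go(p,R):
    s,p0,R0=cur(); d=R0.inv().apply(np.array(p)-p0)*100; r=(R0.inv()*R).as_rotvec(degrees=True)
    print("xyz cm",d.round(2),"rot",r.round(1),"rows>=",np.ceil(max(np.linalg.norm(d)/5,np.linalg.norm(r)/8.59)))
E
python3 - <<'E'
from h import *
s,p,R=cur(); print(R.as_matrix().round(3)); z=R.as_matrix()[:,2]; print("zyaw",np.degrees(np.arctan2(z[1],z[0])))
for a in (86.7,-93.3):
    print(a); go([.6255,.013,.30],tgt([0,0,-1],yaw(a)))
d=np.load("pics/top0_d.npy"); P=cloud("top",d); t=np.load("pics/top0.npy").astype(int)
m=(t[...,0]-t[...,1]>40)&(P[...,2]>.082)&(P[...,2]<.1)
n,l=cv2.connectedComponents(m.astype(np.uint8))
for i in range(1,n):
    if (l==i).sum()>10: print((l==i).sum(),P[l==i].mean(0).round(3),P[l==i].min(0).round(3),P[l==i].max(0).round(3))
E
```

```text
[[-0.001  0.903  0.43 ]
 [ 0.002  0.43  -0.903]
 [-1.     0.    -0.002]]
zyaw -64.51356525759041
86.7
xyz cm [ -5.01  57.02 -34.25] rot [-1.512e+02 -0.000e+00 -1.000e-01] rows>= 18.0
-93.3
xyz cm [ -5.01  57.02 -34.25] rot [28.8 -0.1  0. ] rows>= 14.0
48 [0.631 0.419 0.091] [0.588 0.399 0.082] [0.688 0.458 0.1  ]
37 [ 0.451 -0.373  0.089] [ 0.425 -0.384  0.082] [ 0.478 -0.367  0.093]
46 [ 0.46  -0.414  0.088] [ 0.426 -0.424  0.083] [ 0.482 -0.391  0.093]
82 [0.281 0.701 0.094] [0.256 0.663 0.089] [0.311 0.721 0.099]
12 [0.305 0.682 0.094] [0.298 0.672 0.091] [0.311 0.688 0.097]
44 [ 0.305 -0.304  0.089] [ 0.273 -0.331  0.082] [ 0.325 -0.293  0.093]
34 [ 0.295 -0.346  0.087] [ 0.271 -0.351  0.083] [ 0.322 -0.337  0.092]
226 [0.114 0.693 0.095] [0.087 0.661 0.089] [0.143 0.717 0.1  ]
```

```bash
python3 -m creep '[{"x":-5,"y":0,"z":0,"rx":-8,"jaw":1},{"x":-5,"y":57,"z":-34.2,"rx":-151.2,"jaw":1},{"x":-5,"y":57,"z":-34.2,"rx":-151.2,"jaw":1},{"x":-5,"y":57,"z":-34.2,"rx":-151.2,"jaw":1},{"x":-5,"y":57,"z":-34.2,"rx":-151.2,"jaw":1},{"x":-5,"y":57,"z":-34.2,"rx":-151.2,"jaw":1},{"x":-5,"y":57,"z":-34.2,"rx":-151.2,"jaw":1},{"x":-5,"y":57,"z":-34.2,"rx":-151.2,"jaw":1},{"x":-5,"y":57,"z":-34.2,"rx":-151.2,"jaw":1},{"x":-5,"y":57,"z":-34.2,"rx":-151.2,"jaw":1},{"x":-5,"y":57,"z":-34.2,"rx":-151.2,"jaw":1},{"x":-5,"y":57,"z":-34.2,"rx":-151.2,"jaw":1}]'
python3 - <<'E'
from h import *
print(monitor.state()["joint_positions"].round(1)); go([.6255,.013,.30],tgt([0,0,-1],yaw(86.7)))
E
```

```text
[-67.8   5.3  70.6  -0.  104.3  -3.3]
xyz cm [ -5.01  57.02 -34.25] rot [-1.512e+02 -0.000e+00 -1.000e-01] rows>= 18.0validation failed for argument at $[0]...
```

```bash
python3 -m creep '[{"rx":-8,"ry":0,"rz":0,"x":-5,"y":0,"z":0,"jaw":1},{"rx":-151.2,"ry":0,"rz":0,"x":-5,"y":57,"z":-34.2,"jaw":1},{"rx":-151.2,"ry":0,"rz":0,"x":-5,"y":57,"z":-34.2,"jaw":1},{"rx":-151.2,"ry":0,"rz":0,"x":-5,"y":57,"z":-34.2,"jaw":1},{"rx":-151.2,"ry":0,"rz":0,"x":-5,"y":57,"z":-34.2,"jaw":1},{"rx":-151.2,"ry":0,"rz":0,"x":-5,"y":57,"z":-34.2,"jaw":1},{"rx":-151.2,"ry":0,"rz":0,"x":-5,"y":57,"z":-34.2,"jaw":1},{"rx":-151.2,"ry":0,"rz":0,"x":-5,"y":57,"z":-34.2,"jaw":1},{"rx":-151.2,"ry":0,"rz":0,"x":-5,"y":57,"z":-34.2,"jaw":1},{"rx":-151.2,"ry":0,"rz":0,"x":-5,"y":57,"z":-34.2,"jaw":1},{"rx":-151.2,"ry":0,"rz":0,"x":-5,"y":57,"z":-34.2,"jaw":1},{"rx":-151.2,"ry":0,"rz":0,"x":-5,"y":57,"z":-34.2,"jaw":1}]'
python3 - <<'E'
from h import *
print(monitor.state()["joint_positions"].round(1)); go([.6255,.013,.30],tgt([0,0,-1],yaw(86.7)))
E
```

```text
clock: 1.3
tool_pos: [0.5628, -0.0811, 0.2994]
ee_rot: [87.8, 89.9, 126.2]
contact_force: [0.4, -0.5, 0.2]
gripper_width: 0.998
[-1.170e+01  1.300e+00  6.960e+01  1.000e-01  1.092e+02 -5.000e+01]
xyz cm [-0.05  3.49 10.76] rot [-48.3   0.1  -0.1] rows>= 6.0
```

```bash
python3 -m creep '[{"rx":-48.3,"ry":0,"rz":0,"x":0,"y":3.5,"z":10.8,"jaw":1},{"rx":-48.3,"ry":0,"rz":0,"x":0,"y":3.5,"z":10.8,"jaw":1},{"rx":-48.3,"ry":0,"rz":0,"x":0,"y":3.5,"z":10.8,"jaw":1},{"rx":-48.3,"ry":0,"rz":0,"x":0,"y":3.5,"z":10.8,"jaw":1},{"rx":-48.3,"ry":0,"rz":0,"x":0,"y":3.5,"z":10.8,"jaw":1},{"rx":-48.3,"ry":0,"rz":0,"x":0,"y":3.5,"z":10.8,"jaw":1},{"rx":-48.3,"ry":0,"rz":0,"x":0,"y":3.5,"z":10.8,"jaw":1},{"rx":-48.3,"ry":0,"rz":0,"x":0,"y":3.5,"z":10.8,"jaw":1}]'
python3 - <<'E'
from h import *
print(monitor.state()["joint_positions"].round(1)); go([.6255,.013,.23],tgt([0,0,-1],yaw(86.7)))
E
```

```text
clock: 2.1
tool_pos: [0.6256, 0.0133, 0.299]
ee_rot: [53.3, 89.9, 139.8]
contact_force: [-0.8, -0.6, 0.7]
gripper_width: 1.0
[-1.900e+00  1.040e+01  5.990e+01  1.000e-01  1.098e+02 -8.840e+01]
xyz cm [ 6.9  -0.   -0.05] rot [-0.2  0.1 -0.1] rows>= 2.0
```

```bash
python3 -m creep '[{"rx":0,"ry":0,"rz":0,"x":3,"y":0,"z":0,"jaw":0.7},{"rx":0,"ry":0,"rz":0,"x":5.5,"y":0,"z":0,"jaw":0.6},{"rx":0,"ry":0,"rz":0,"x":6.9,"y":0,"z":0,"jaw":0.5},{"rx":0,"ry":0,"rz":0,"x":6.9,"y":0,"z":0,"jaw":0.4},{"rx":0,"ry":0,"rz":0,"x":6.9,"y":0,"z":0,"jaw":0.2},{"rx":0,"ry":0,"rz":0,"x":6.9,"y":0,"z":0,"jaw":0},{"rx":0,"ry":0,"rz":0,"x":6.9,"y":0,"z":0,"jaw":0},{"rx":0,"ry":0,"rz":0,"x":6.9,"y":0,"z":0,"jaw":0},{"rx":0,"ry":0,"rz":0,"x":6.9,"y":0,"z":0,"jaw":0}]'
python3 - <<'E'
from h import *
s,p,R=cur(); print("rack coords of tcp",RX@(p-C),RYv@(p-C))
go(p+RYv*(.0873-RYv@(p-C))-RX*(RX@(p-C)),tgt([0,0,-1],yaw(86.7)))
E
```

```text
clock: 3.0
tool_pos: [0.6251, 0.0133, 0.2295]
ee_rot: [72.5, 89.8, 159.0]
contact_force: [-4.9, -1.9, -9.7]
gripper_width: 0.292
rack coords of tcp 0.00018240437471030022 0.009141686683188063
xyz cm [0.01 1.34 7.7 ] rot [-0.2  0.1 -0.2] rows>= 2.0
```

```bash
python3 -m creep '[{"rx":0,"ry":0,"rz":0,"x":0,"y":0,"z":0,"jaw":0},{"rx":0,"ry":0,"rz":0,"x":0,"y":0,"z":0,"jaw":0},{"rx":0,"ry":0,"rz":0,"x":0,"y":0,"z":0,"jaw":0}]'
```

```text
clock: 3.3
tool_pos: [0.6251, 0.0133, 0.2296]
ee_rot: [73.6, 89.8, 160.1]
contact_force: [-3.3, -0.9, -9.3]
gripper_width: 0.29
```

Run:
```python
from h import *
for n,(a,b,c,d) in {"side":(130,260,180,310),"top":(100,220,200,320)}.items():
    p,_=cams.grab_frame(n); cv2.imwrite(f"pics/{n}1.png",cv2.resize(p[a:b,c:d,::-1],(590,590),interpolation=cv2.INTER_CUBIC))
```

```text
(no output)
```

View pics/side1.png

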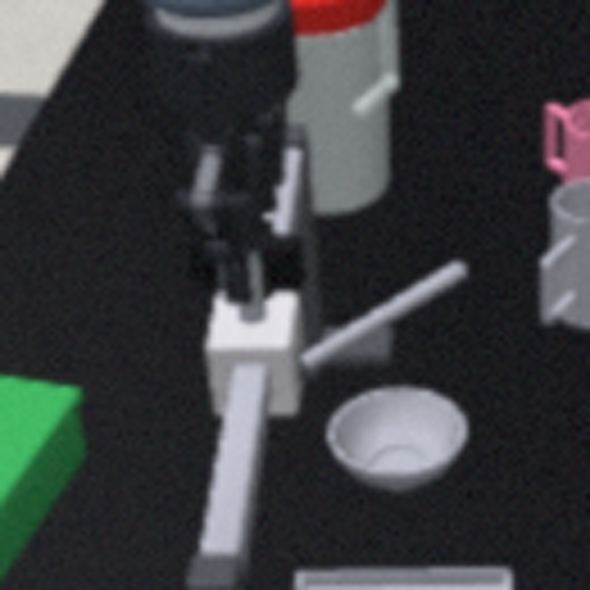

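The side view shows the fingers around the black bar, at crop (250,265). Next I slide the carriage.

```bash
python3 -m creep '[{"rx":0,"ry":0,"rz":0,"x":0,"y":0.17,"z":1,"jaw":0},{"rx":0,"ry":0,"rz":0,"x":0,"y":0.35,"z":2,"jaw":0},{"rx":0,"ry":0,"rz":0,"x":0,"y":0.52,"z":3,"jaw":0},{"rx":0,"ry":0,"rz":0,"x":0,"y":0.7,"z":4,"jaw":0},{"rx":0,"ry":0,"rz":0,"x":0,"y":0.87,"z":5,"jaw":0},{"rx":0,"ry":0,"rz":0,"x":0,"y":1.04,"z":6,"jaw":0},{"rx":0,"ry":0,"rz":0,"x":0,"y":1.22,"z":7,"jaw":0},{"rx":0,"ry":0,"rz":0,"x":0,"y":1.34,"z":7.7,"jaw":0},{"rx":0,"ry":0,"rz":0,"x":0,"y":1.34,"z":7.7,"jaw":0},{"rx":0,"ry":0,"rz":0,"x":0,"y":1.34,"z":7.7,"jaw":0}]'
cat > chk.py <<'E'
from h import *
import sys
np.set_printoptions(precision=4,suppress=True)
s,p,R=cur(); print("tcp rack",RX@(p-C),RYv@(p-C),"q",s["joint_positions"].round(1),s["contact_force"].round(1),s["moment"].round(2))
for n in ("top","side"):
    im,d=cams.grab_frame(n); P=cloud(n,d)-C; x=P@RX;y=P@RYv;z=P[...,2]
    cv2.imwrite(f"pics/{n}{sys.argv[1]}.png",im[:,:,::-1])
    m=(z>.135)&(z<.215)&(x<-.045)&(x>-.12)&(abs(y-.06)<.1)&(im.mean(2)>90)&(abs(z-(.153+(-.022-x)*.7))<.015)
    if m.sum()>5: print(n,"rod",m.sum(),"s=",y[m].mean(), np.polyfit(x[m],y[m],1))
    m=(abs(z-.191)<.004)&(abs(x)<.035)&(abs(y-.06)<.1)&(im.mean(2)>150)
    if m.sum()>5: print(n,"block",m.sum(),"s range",y[m].min(),y[m].max(),x[m].min(),x[m].max())
E
python3 chk.py 2
```

```text
clock: 4.4
tool_pos: [0.6165, 0.0918, 0.2296]
ee_rot: [59.4, 89.8, 146.0]
contact_force: [0.2, 0.9, -10.2]
gripper_width: 0.29
tcp rack 0.00015453699139725404 0.08809319010818474 q [  5.3   8.8  68.7   0.2 102.7 -81.3] [  0.2   0.9 -10.2] [ 0.23 -0.07  0.06]
top rod 77 s= 0.08830983210474888 [-0.0042  0.088 ]
top block 80 s range 0.06717670384136905 0.11644978328833706 -0.02260118946119493 0.002225974321210489
side rod 119 s= 0.09106539647280719 [-0.0052  0.0907]
side block 199 s range 0.0672149874150533 0.11876414660042563 -0.022710055610683816 0.023101422438125203
```

```bash
python3 -m creep '[{"rx":7,"ry":0,"rz":0,"x":0,"y":0,"z":0,"jaw":0},{"rx":14,"ry":0,"rz":0,"x":0,"y":0,"z":0,"jaw":0},{"rx":21,"ry":0,"rz":0,"x":0,"y":0,"z":0,"jaw":0},{"rx":28,"ry":0,"rz":0,"x":0,"y":0,"z":0,"jaw":0},{"rx":35,"ry":0,"rz":0,"x":0,"y":0,"z":0,"jaw":0},{"rx":42,"ry":0,"rz":0,"x":0,"y":0,"z":0,"jaw":0},{"rx":49,"ry":0,"rz":0,"x":0,"y":0,"z":0,"jaw":0},{"rx":56,"ry":0,"rz":0,"x":0,"y":0,"z":0,"jaw":0},{"rx":63,"ry":0,"rz":0,"x":0,"y":0,"z":0,"jaw":0},{"rx":70,"ry":0,"rz":0,"x":0,"y":0,"z":0,"jaw":0},{"rx":74,"ry":0,"rz":0,"x":0,"y":0,"z":0,"jaw":0},{"rx":74,"ry":0,"rz":0,"x":0,"y":0,"z":0,"jaw":0}]'
python3 - <<'E'
from h import *
s,p,R=cur(); z=R.as_matrix()[:,2]; print(np.degrees(np.arctan2(z[1],z[0])),s["moment"],s["joint_positions"].round(1))
E
```

```text
clock: 5.7
tool_pos: [0.6169, 0.0974, 0.2297]
ee_rot: [84.5, 89.2, 97.4]
contact_force: [3.6, 20.8, -11.4]
gripper_width: 0.287
12.813079932917955 [ 3.59423258 -0.41905315  0.21076498] [  5.5   8.8  68.7   0.8 102.5  -7.2]
```

```bash
python3 chk.py 3
python3 - <<'E'
import cv2
a=cv2.imread("pics/side3.png")[150:300,170:320]; b=cv2.imread("pics/top3.png")[110:230,190:310]
cv2.imwrite("pics/c4.png",cv2.hconcat([cv2.resize(a,(400,400),interpolation=2),cv2.resize(b,(400,400),interpolation=2)]))
E
```

```text
tcp rack 0.0011957534010968627 0.09362678859752246 q [  5.5   8.8  68.7   0.8 102.5  -7.2] [  3.6  20.8 -11.4] [ 3.59 -0.42  0.21]
top rod 77 s= 0.09346401291831256 [-0.0018  0.0933]
top block 72 s range 0.06980332770599333 0.12003380599341261 -0.02199022454855721 0.0019129997727581143
side rod 116 s= 0.09679426960596603 [-0.0066  0.0963]
side block 203 s range 0.06629288963848995 0.12302490108508408 -0.02296739376993841 0.023698734124486184
```

View pics/c4.png

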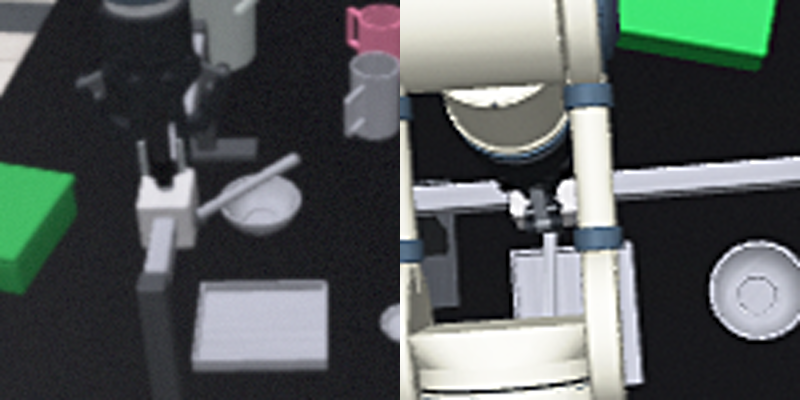

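The carriage crept about 5 mm (rod s 0.088 to 0.0935) while I tightened. I'll loosen it partly, recentre, and retighten while watching.

```bash
python3 -m creep '[{"rx":-6,"ry":0,"rz":0,"x":0,"y":0,"z":0,"jaw":0},{"rx":-12,"ry":0,"rz":0,"x":0,"y":0,"z":0,"jaw":0},{"rx":-18,"ry":0,"rz":0,"x":0,"y":0,"z":0,"jaw":0},{"rx":-24,"ry":0,"rz":0,"x":0,"y":0,"z":0,"jaw":0},{"rx":-30,"ry":0,"rz":0,"x":0,"y":0,"z":0,"jaw":0},{"rx":-36,"ry":0,"rz":0,"x":0,"y":0,"z":0,"jaw":0},{"rx":-42,"ry":0,"rz":0,"x":0,"y":0,"z":0,"jaw":0},{"rx":-48,"ry":0,"rz":0,"x":0,"y":0,"z":0,"jaw":0},{"rx":-54,"ry":0,"rz":0,"x":0,"y":0,"z":0,"jaw":0},{"rx":-54,"ry":0,"rz":0,"x":0,"y":0,"z":0,"jaw":0}]'
cat > w.py <<'E'
from h import *
s,p,R=cur(); M=R.as_matrix(); z=M[:,2]
print("rack",RX@(p-C),RYv@(p-C),"zyaw",np.degrees(np.arctan2(z[1],z[0])),"knob rad",np.radians(96.25-np.degrees(np.arctan2(z[1],z[0]))),"tilt x",M[:,0],"F",s["contact_force"].round(1),"M",s["moment"].round(2))
q=C+.0873*RYv; q[2]=p[2]; print("to centre, tool cm",R.inv().apply(q-p)*100)
E
python3 w.py
```

```text
clock: 6.8
tool_pos: [0.6163, 0.0959, 0.2296]
ee_rot: [41.3, 89.3, 108.2]
contact_force: [-5.2, -3.2, -8.9]
gripper_width: 0.289
rack 0.0004270174199016448 0.09221942153222196 zyaw 66.8672122475256 knob rad 0.5128263896953429 tilt x [-0.00378538  0.01153104 -0.99992635] F [-5.2 -3.2 -8.9] M [-0.63  0.85  0.13]
to centre, tool cm [-0.00573454 -0.20411945 -0.44959191]
```

```bash
python3 -m creep '[{"rx":0,"ry":0,"rz":0,"x":0,"y":-0.1,"z":-0.25,"jaw":0},{"rx":0,"ry":0,"rz":0,"x":0,"y":-0.2,"z":-0.45,"jaw":0},{"rx":0,"ry":0,"rz":0,"x":0,"y":-0.2,"z":-0.45,"jaw":0},{"rx":5,"ry":0,"rz":0,"x":0,"y":-0.2,"z":-0.45,"jaw":0},{"rx":10,"ry":0,"rz":0,"x":0,"y":-0.2,"z":-0.45,"jaw":0},{"rx":10,"ry":0,"rz":0,"x":0,"y":-0.2,"z":-0.45,"jaw":0}]';python3 w.py
```

```text
clock: 7.4
tool_pos: [0.6167, 0.0916, 0.2296]
ee_rot: [45.8, 89.3, 102.6]
contact_force: [1.5, 3.9, -10.3]
gripper_width: 0.289
rack 0.0003490024226621211 0.08788019225041227 zyaw 56.816346107351926 knob rad 0.6882470965185874 tilt x [-0.00279061  0.01248416 -0.99991818] F [  1.5   3.9 -10.3] M [ 0.44 -0.15 -0.07]
to centre, tool cm [-0.00068826 -0.00989143 -0.06697718]
```

```bash
python3 -m creep '[{"rx":5,"ry":0,"rz":0,"x":0,"y":-0.05,"z":-0.1,"jaw":0},{"rx":10,"ry":0,"rz":0,"x":0,"y":-0.05,"z":-0.1,"jaw":0},{"rx":15,"ry":0,"rz":0,"x":0,"y":-0.05,"z":-0.1,"jaw":0},{"rx":15,"ry":0,"rz":0,"x":0,"y":-0.05,"z":-0.1,"jaw":0}]';python3 w.py
```

```text
clock: 7.8
tool_pos: [0.6168, 0.0928, 0.2296]
ee_rot: [54.7, 89.1, 96.6]
contact_force: [1.0, 7.9, -11.3]
gripper_width: 0.29
rack 0.0005722057239386176 0.08908590517861864 zyaw 41.949927738463906 knob rad 0.9477150450346483 tilt x [-0.00189047  0.01628203 -0.99986565] F [  1.    7.9 -11.3] M [ 1.31 -0.09  0.06]
to centre, tool cm [-0.00292119 -0.11161096 -0.1506759 ]
```

```bash
python3 -m creep '[{"rx":0,"ry":0,"rz":0,"x":0,"y":-0.3,"z":-0.35,"jaw":0},{"rx":0,"ry":0,"rz":0,"x":0,"y":-0.3,"z":-0.35,"jaw":0},{"rx":0,"ry":0,"rz":0,"x":0,"y":-0.3,"z":-0.35,"jaw":0}]';python3 w.py
```

```text
clock: 8.1
tool_pos: [0.617, 0.0897, 0.2297]
ee_rot: [46.3, 88.9, 88.4]
contact_force: [4.0, 6.0, -11.5]
gripper_width: 0.291
rack 0.00042184652561348007 0.08592737350097297 zyaw 42.16327995185694 knob rad 0.9439913464445223 tilt x [ 5.01837173e-04  1.84621467e-02 -9.99829434e-01] F [  4.    6.  -11.5] M [ 0.89 -0.55  0.07]
to centre, tool cm [0.00240577 0.13589363 0.04634342]
```

```bash
python3 -m creep '[{"rx":5,"ry":0,"rz":0,"x":0,"y":0,"z":0,"jaw":0},{"rx":10,"ry":0,"rz":0,"x":0,"y":0,"z":0,"jaw":0},{"rx":15,"ry":0,"rz":0,"x":0,"y":0,"z":0,"jaw":0},{"rx":20,"ry":0,"rz":0,"x":0,"y":0,"z":0,"jaw":0},{"rx":25,"ry":0,"rz":0,"x":0,"y":0,"z":0,"jaw":0},{"rx":29,"ry":0,"rz":0,"x":0,"y":0,"z":0,"jaw":0},{"rx":29,"ry":0,"rz":0,"x":0,"y":0,"z":0,"jaw":0}]';python3 w.py; python3 chk.py 4
```

```text
clock: 8.8
tool_pos: [0.6172, 0.094, 0.2297]
ee_rot: [72.9, 88.5, 86.4]
contact_force: [1.7, 15.0, -10.0]
gripper_width: 0.287
rack 0.0010911896879478712 0.0902244985880203 zyaw 13.455115503342695 knob rad 1.445043338275078 tilt x [ 0.00161819  0.0255756  -0.99967158] F [  1.7  15.  -10. ] M [ 2.43 -0.16  0.09]
to centre, tool cm [-0.00786295 -0.27634494 -0.1449328 ]
tcp rack 0.0010911896879478712 0.0902244985880203 q [  4.8   8.5  69.    1.5 102.2  -8.4] [  1.7  15.  -10. ] [ 2.43 -0.16  0.09]
top rod 76 s= 0.09102753997108975 [-0.0185  0.0896]
top block 87 s range 0.06262433036036662 0.11746513792560376 -0.022118213858776162 0.0010625771149480887
side rod 112 s= 0.09351285984355896 [-0.0086  0.0929]
side block 208 s range 0.06420790672569221 0.12065171688041751 -0.022801540133643407 0.023660502501375323
```

Run:
```python
from h import *
for n in("side","top"):
    im=np.load(f"pics/{n}0.npy"); P=cloud(n,np.load(f"pics/{n}0_d.npy"))-C; x=P@RX;y=P@RYv;z=P[...,2]
    m=(abs(x+.075)<.09)&(abs(y-.087)<.08)&(z<.03)&(im.mean(2)>110)
    k,l,st,_=cv2.connectedComponentsWithStats(m.astype(np.uint8)); i=1+np.argmax(st[1:,4]); m=l==i
    print(n,m.sum(),y[m].min(),y[m].max(),"mid",(np.percentile(y[m],1)+np.percentile(y[m],99))/2,"x",x[m].min(),x[m].max())
```

```text
side 1588 0.023815208258217833 0.1466760856554598 mid 0.08825562256301425 x -0.14377295481732622 -0.01240173701703136
top 1577 0.032023833926323804 0.14522658857436938 mid 0.08752672559260759 x -0.14220901966159455 -0.007769982670277356
```

```bash
python3 -m creep '[{"rx":-8,"ry":0,"rz":0,"x":0,"y":0,"z":0,"jaw":0},{"rx":-16,"ry":0,"rz":0,"x":0,"y":0,"z":0,"jaw":0},{"rx":-24,"ry":0,"rz":0,"x":0,"y":-0.3,"z":0,"jaw":0},{"rx":-32,"ry":0,"rz":0,"x":0,"y":-0.7,"z":-0.1,"jaw":0},{"rx":-32,"ry":0,"rz":0,"x":0,"y":-0.8,"z":-0.1,"jaw":0},{"rx":-32,"ry":0,"rz":0,"x":0,"y":-0.8,"z":-0.1,"jaw":0},{"rx":-32,"ry":0,"rz":0,"x":0,"y":-0.8,"z":-0.1,"jaw":0}]';python3 w.py
```

```text
clock: 9.6
tool_pos: [0.6174, 0.0867, 0.2296]
ee_rot: [44.3, 88.5, 90.0]
contact_force: [-3.1, 2.4, -8.8]
gripper_width: 0.293
rack 0.0005224526348095906 0.08292193628147686 zyaw 45.714596533117046 knob rad 0.8820091793208648 tilt x [ 8.94514526e-06  2.63827584e-02 -9.99651914e-01] F [-3.1  2.4 -8.8] M [0.45 0.8  0.16]
to centre, tool cm [0.01133094 0.37105559 0.23789356]
```

```bash
python3 -m creep '[{"rx":5,"ry":0,"rz":0,"x":0,"y":0,"z":0,"jaw":0},{"rx":10,"ry":0,"rz":0,"x":0,"y":0,"z":0,"jaw":0},{"rx":15,"ry":0,"rz":0,"x":0,"y":0,"z":0,"jaw":0},{"rx":20,"ry":0,"rz":0,"x":0,"y":0,"z":0,"jaw":0},{"rx":25,"ry":0,"rz":0,"x":0,"y":0,"z":0,"jaw":0},{"rx":30,"ry":0,"rz":0,"x":0,"y":0,"z":0,"jaw":0},{"rx":33,"ry":0,"rz":0,"x":0,"y":0,"z":0,"jaw":0},{"rx":33,"ry":0,"rz":0,"x":0,"y":0,"z":0,"jaw":0}]';python3 w.py; python3 chk.py 5
```

```text
clock: 10.4
tool_pos: [0.6174, 0.0915, 0.2297]
ee_rot: [75.6, 88.0, 88.7]
contact_force: [1.4, 16.9, -10.7]
gripper_width: 0.291
rack 0.0011078736114874576 0.08774008222589062 zyaw 13.04759477955361 knob rad 1.452155916675308 tilt x [ 7.80378652e-04  3.42118355e-02 -9.99414299e-01] F [  1.4  16.9 -10.7] M [2.72 0.04 0.19]
to centre, tool cm [-0.00199149 -0.03053658 -0.11521334]
tcp rack 0.0011078736114874576 0.08774008222589062 q [  4.3   8.5  69.1   2.  102.2  -8.3] [  1.4  16.9 -10.7] [2.72 0.04 0.19]
top rod 79 s= 0.08830220613906656 [-0.0051  0.0879]
top block 87 s range 0.060303201785084186 0.11484811361521366 -0.022302860299786696 0.002613539996995222
side rod 113 s= 0.0908668688350894 [-0.0169  0.0896]
side block 201 s range 0.06366713575097932 0.1183491260485151 -0.022959172696920327 0.022995472703138477
```

```bash
python3 -m creep '[{"rx":0,"ry":0,"rz":0,"x":0,"y":0,"z":0,"jaw":1},{"rx":0,"ry":0,"rz":0,"x":0,"y":0,"z":0,"jaw":1},{"rx":0,"ry":0,"rz":0,"x":0,"y":0,"z":0,"jaw":1},{"rx":0,"ry":0,"rz":0,"x":-2,"y":0,"z":0,"jaw":1},{"rx":0,"ry":0,"rz":0,"x":-5,"y":0,"z":0,"jaw":1},{"rx":0,"ry":0,"rz":0,"x":-10,"y":0,"z":0,"jaw":1},{"rx":0,"ry":0,"rz":0,"x":-10,"y":0,"z":0,"jaw":1}]';python3 chk.py 6
python3 - <<'E'
from h import *
# mug grasp: centre, approach hover
mc=np.array([.451,-.281,0]); 
for a in (-26,154):
    print(a); go(mc+[0,0,.22],tgt([0,0,-1],yaw(a)))
E
```

```text
clock: 11.2
tool_pos: [0.6183, 0.0872, 0.3402]
ee_rot: [51.3, 87.8, 64.4]
contact_force: [0.7, -0.4, 0.9]
gripper_width: 0.997
tcp rack 0.0014857239834000337 0.08330954124377592 q [  3.9  10.4  55.7   2.1 112.8  -8.3] [ 0.7 -0.4  0.9] [-0.    0.01  0.02]
top rod 25 s= 0.08817118368028116 [-0.0074  0.0878]
top block 69 s range 0.06134510051881347 0.114754321235951 -0.021815631700642105 0.0038610959943766823
side rod 115 s= 0.091522661718491 [0.0011 0.0916]
side block 212 s range 0.06255575383879691 0.11906394711026805 -0.023124940077003907 0.023481077674890775
-26
xyz cm [  9.95 -32.43 -24.77] rot [39.1  0.2 -2. ] rows>= 9.0
154
xyz cm [  9.95 -32.43 -24.77] rot [-140.9    2.6    0.3] rows>= 17.0
```

View pics/side6.png

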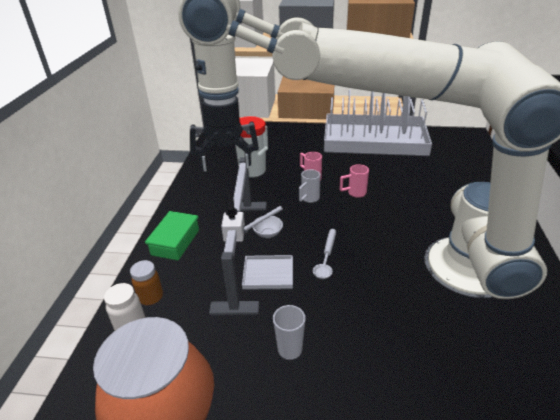

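```bash
python3 -m creep '[{"rx":39,"ry":0,"rz":-2,"x":9.9,"y":-32.4,"z":-24.8,"jaw":1},{"rx":39,"ry":0,"rz":-2,"x":9.9,"y":-32.4,"z":-24.8,"jaw":1},{"rx":39,"ry":0,"rz":-2,"x":9.9,"y":-32.4,"z":-24.8,"jaw":1},{"rx":39,"ry":0,"rz":-2,"x":9.9,"y":-32.4,"z":-24.8,"jaw":1},{"rx":39,"ry":0,"rz":-2,"x":9.9,"y":-32.4,"z":-24.8,"jaw":1},{"rx":39,"ry":0,"rz":-2,"x":9.9,"y":-32.4,"z":-24.8,"jaw":1},{"rx":39,"ry":0,"rz":-2,"x":9.9,"y":-32.4,"z":-24.8,"jaw":1},{"rx":39,"ry":0,"rz":-2,"x":9.9,"y":-32.4,"z":-24.8,"jaw":1},{"rx":39,"ry":0,"rz":-2,"x":9.9,"y":-32.4,"z":-24.8,"jaw":1},{"rx":39,"ry":0,"rz":-2,"x":9.9,"y":-32.4,"z":-24.8,"jaw":1},{"rx":39,"ry":0,"rz":-2,"x":9.9,"y":-32.4,"z":-24.8,"jaw":1}]'
python3 - <<'E'
from h import *
mc=np.array([.451,-.281,0]); go(mc+[0,0,.062],tgt([0,0,-1],yaw(-26)))
# refine mug from side cam & knob check
im,d=cams.grab_frame("top"); cv2.imwrite("pics/top7.png",im[:,:,::-1]); P=cloud("top",d)
m=np.zeros(d.shape,bool); m[130:190,210:270]=1; m&=(P[...,2]>.235)&(P[...,2]<.26)
print("knob",m.sum(),cv2.minAreaRect(P[m][:,:2].astype(np.float32)), "mean s",RYv@(P[m].mean(0)-C))
p=np.load("pics/side0.npy").astype(int); P=cloud("side",np.load("pics/side0_d.npy"))
m=(abs(P[...,2]-.09)<.006)&(abs(P[...,0]-.451)<.045)&(abs(P[...,1]+.281)<.045)&(p[...,0]-p[...,1]<25)
print("side rim",m.sum(),cv2.minEnclosingCircle(P[m][:,:2].astype(np.float32)))
E
```

```text
clock: 12.4
tool_pos: [0.4503, -0.2807, 0.2198]
ee_rot: [43.6, 89.8, 17.6]
contact_force: [-0.0, 0.2, -0.1]
gripper_width: 1.002
xyz cm [15.78 -0.03  0.04] rot [ 0.   0.1 -0.1] rows>= 4.0
knob 177 ((0.6172827482223511, 0.09234201908111572), (0.016497397795319557, 0.06335465610027313), 14.96981143951416) mean s 0.08818669977430507
side rim 69 ((0.4516317844390869, -0.2803819179534912), 0.03353249654173851)
```

```bash
python3 -m creep '[{"rx":0,"ry":0,"rz":0,"x":4,"y":0,"z":0,"jaw":1},{"rx":0,"ry":0,"rz":0,"x":8,"y":0,"z":0,"jaw":1},{"rx":0,"ry":0,"rz":0,"x":12,"y":0,"z":0,"jaw":1},{"rx":0,"ry":0,"rz":0,"x":15.8,"y":0,"z":0,"jaw":1},{"rx":0,"ry":0,"rz":0,"x":15.8,"y":0,"z":0,"jaw":1},{"rx":0,"ry":0,"rz":0,"x":15.8,"y":0,"z":0,"jaw":0.6},{"rx":0,"ry":0,"rz":0,"x":15.8,"y":0,"z":0,"jaw":0.4},{"rx":0,"ry":0,"rz":0,"x":15.8,"y":0,"z":0,"jaw":0.4},{"rx":0,"ry":0,"rz":0,"x":15.8,"y":0,"z":0,"jaw":0.4},{"rx":0,"ry":0,"rz":0,"x":15.8,"y":0,"z":0,"jaw":0.4}]'
```

```text
clock: 13.45
tool_pos: [0.4531, -0.281, 0.066]
ee_rot: [10.5, 89.5, -15.4]
contact_force: [0.4, 0.4, 6.3]
gripper_width: 0.681
```

```bash
python3 -m creep '[{"rx":0,"ry":0,"rz":0,"x":0,"y":0,"z":0,"jaw":0},{"rx":0,"ry":0,"rz":0,"x":-3,"y":0,"z":0,"jaw":0},{"rx":0,"ry":0,"rz":0,"x":-7,"y":0,"z":0,"jaw":0},{"rx":0,"ry":0,"rz":0,"x":-12,"y":0,"z":0,"jaw":0},{"rx":0,"ry":0,"rz":0,"x":-17,"y":0,"z":0,"jaw":0},{"rx":0,"ry":0,"rz":0,"x":-24,"y":0,"z":0,"jaw":0},{"rx":0,"ry":0,"rz":0,"x":-24,"y":0,"z":0,"jaw":0},{"rx":0,"ry":0,"rz":0,"x":-24,"y":0,"z":0,"jaw":0}]'
python3 - <<'E'
from h import *
s,p,R=cur(); print(s["joint_positions"].round(1))
for n in("side","top"):
    im,d=cams.grab_frame(n); cv2.imwrite(f"pics/{n}8.png",im[:,:,::-1]); np.save(f"pics/{n}8_d.npy",d); np.save(f"pics/{n}8.npy",im)
    print(n,proj(n,p))
E
```

```text
clock: 14.25
tool_pos: [0.4516, -0.281, 0.311]
ee_rot: [0.8, 89.0, -25.1]
contact_force: [0.2, 0.1, -2.7]
gripper_width: 0.677
[-35.7  -4.9  74.5   0.2 109.5  -9.7]
side [310.55873443 109.44667446]
top [394.02489949 228.07120395]
```

View pics/side8.png

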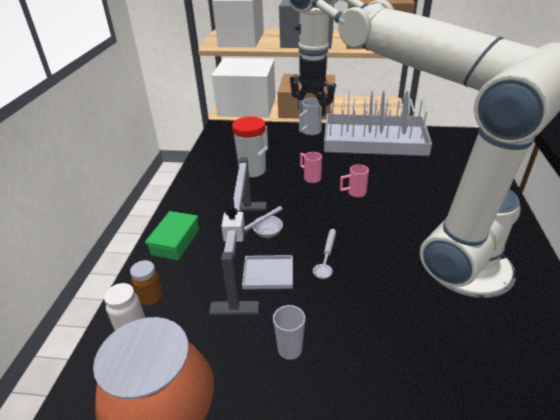

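The side view shows the mug held at (311,115), handle to the left at (304,120), and clear of everything. Next is the pre-hang pose.

```bash
cat >> h.py <<'E'
S=.0885
def tilt(t,w=0):
    c,s=np.cos(np.radians(t)),np.sin(np.radians(t)); return tgt(-c*Z+s*RYv,RX)
LOOP=np.array([.0175,.043,0])
def rodpt(L): return rk(-.022-L*np.cos(np.radians(35)),S,.153+L*np.sin(np.radians(35)))
def hang(L,t,off=(0,0,0),loop=LOOP):
    R=tilt(t); go(rodpt(L)+np.array(off)-R.apply(loop),R)
E
python3 - <<'E'
from h import *
hang(175,40); hang(.175,40)
E
```

```text
xyz cm [-10137.94  -7574.22 -12051.83] rot [-30.6  11.7  39. ] rows>= 3496.0
xyz cm [  6.53  28.19 -13.11] rot [-30.6  11.7  39. ] rows>= 7.0
```

```bash
python3 -m creep '[{"rx":-30.6,"ry":11.7,"rz":39,"x":6.5,"y":28.2,"z":-13.1,"jaw":0},{"rx":-30.6,"ry":11.7,"rz":39,"x":6.5,"y":28.2,"z":-13.1,"jaw":0},{"rx":-30.6,"ry":11.7,"rz":39,"x":6.5,"y":28.2,"z":-13.1,"jaw":0},{"rx":-30.6,"ry":11.7,"rz":39,"x":6.5,"y":28.2,"z":-13.1,"jaw":0},{"rx":-30.6,"ry":11.7,"rz":39,"x":6.5,"y":28.2,"z":-13.1,"jaw":0},{"rx":-30.6,"ry":11.7,"rz":39,"x":6.5,"y":28.2,"z":-13.1,"jaw":0},{"rx":-30.6,"ry":11.7,"rz":39,"x":6.5,"y":28.2,"z":-13.1,"jaw":0},{"rx":-30.6,"ry":11.7,"rz":39,"x":6.5,"y":28.2,"z":-13.1,"jaw":0},{"rx":-30.6,"ry":11.7,"rz":39,"x":6.5,"y":28.2,"z":-13.1,"jaw":0},{"rx":-30.6,"ry":11.7,"rz":39,"x":6.5,"y":28.2,"z":-13.1,"jaw":0}]'
python3 - <<'E'
from h import *
s,p,R=cur(); print(s["joint_positions"].round(1)); hang(.175,40); l=p+R.apply(LOOP); print("loop",l)
for n in("side","top"):
    im,d=cams.grab_frame(n); np.save(f"pics/{n}9_d.npy",d); np.save(f"pics/{n}9.npy",im)
    print(n,proj(n,l),[proj(n,rodpt(x)) for x in(.12,.08)])
    cv2.imwrite(f"pics/{n}9.png",im[:,:,::-1])
a=cv2.imread("pics/side9.png")[170:270,220:320]; b=cv2.imread("pics/top9.png")[150:250,205:305]
cv2.imwrite("pics/c9.png",cv2.hconcat([cv2.resize(a,(400,400),interpolation=2),cv2.resize(b,(400,400),interpolation=2)]))
E
```

```text
clock: 15.35
tool_pos: [0.4568, 0.0296, 0.239]
ee_rot: [90.1, 50.0, 96.2]
contact_force: [-0.1, -1.3, -1.5]
gripper_width: 0.676
[-24.   -8.7  92.9  37.3 113.5 -20.2]
xyz cm [0.03 0.06 0.  ] rot [-0.1  0.  -0. ] rows>= 1.0
loop [0.45203662 0.07358039 0.25323837]
side [299.82187859 195.8988316 ] [array([281.02580354, 207.08789593]), array([267.77267022, 214.89074221])]
top [237.10527358 225.85885468] [array([236.72474096, 209.07729776]), array([236.63988054, 197.61897434])]
```

View pics/c9.png

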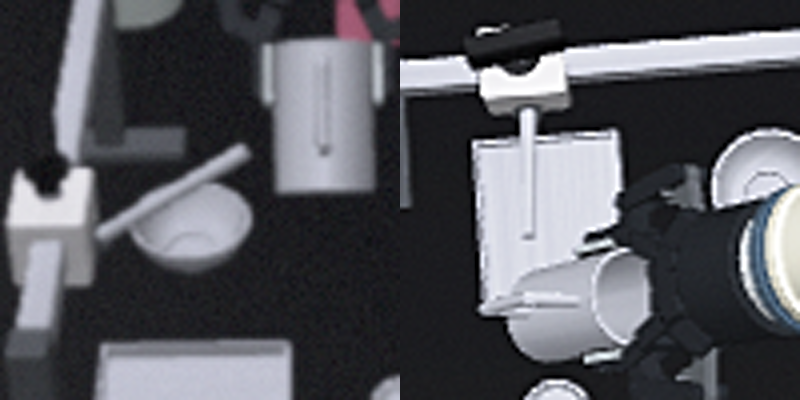

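View pics/side9.png

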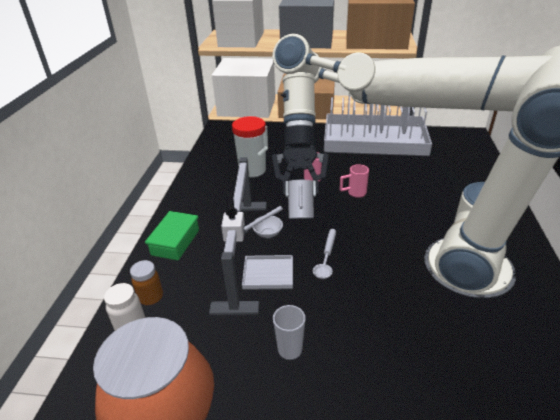

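Both views show the handle edge-on at side (301,196) and top (237,225), where I predicted the loop, and the rod tip at side (282,207). Now I slide the loop down along the rod.

```bash
python3 -m creep '[{"rx":0,"ry":0,"rz":0,"x":0.44,"y":-0.37,"z":0.82,"jaw":0},{"rx":0,"ry":0,"rz":0,"x":0.88,"y":-0.74,"z":1.64,"jaw":0},{"rx":0,"ry":0,"rz":0,"x":1.32,"y":-1.11,"z":2.46,"jaw":0},{"rx":0,"ry":0,"rz":0,"x":1.76,"y":-1.48,"z":3.28,"jaw":0},{"rx":0,"ry":0,"rz":0,"x":2.2,"y":-1.84,"z":4.1,"jaw":0},{"rx":0,"ry":0,"rz":0,"x":2.64,"y":-2.2,"z":4.9,"jaw":0},{"rx":0,"ry":0,"rz":0,"x":2.64,"y":-2.2,"z":4.9,"jaw":0}]'
python3 - <<'E'
from h import *
hang(.115,40)
for n in("side","top"):
    im,d=cams.grab_frame(n); cv2.imwrite(f"pics/{n}10.png",im[:,:,::-1])
a=cv2.imread("pics/side10.png")[170:270,220:320]; b=cv2.imread("pics/top10.png")[150:250,205:305]
cv2.imwrite("pics/c10.png",cv2.hconcat([cv2.resize(a,(400,400),interpolation=2),cv2.resize(b,(400,400),interpolation=2)]))
E
```

```text
clock: 16.15
tool_pos: [0.5061, 0.0351, 0.2038]
ee_rot: [90.1, 50.0, 96.3]
contact_force: [0.7, -0.2, -2.8]
gripper_width: 0.677
xyz cm [-0.04  0.1  -0.05] rot [-0.1 -0.  -0. ] rows>= 1.0
```

View pics/c10.png

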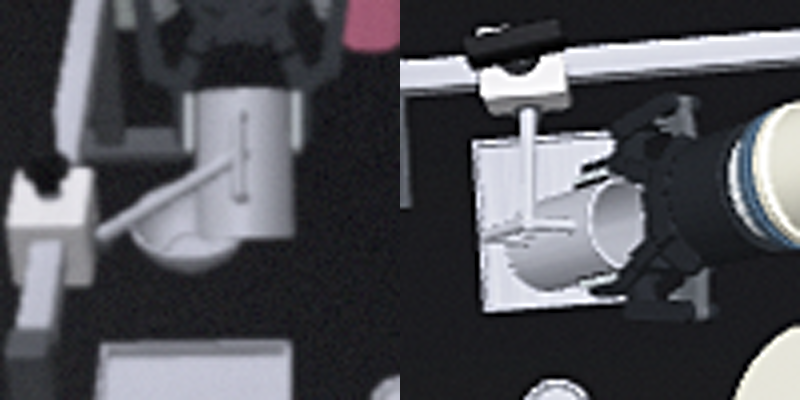

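Crop (240,155) shows the rod tip inside the handle opening. I go 30 mm further.

```bash
python3 -m creep '[{"rx":0,"ry":0,"rz":0,"x":0.44,"y":-0.3,"z":0.82,"jaw":0},{"rx":0,"ry":0,"rz":0,"x":0.88,"y":-0.65,"z":1.64,"jaw":0},{"rx":0,"ry":0,"rz":0,"x":1.3,"y":-1.0,"z":2.4,"jaw":0},{"rx":0,"ry":0,"rz":0,"x":1.3,"y":-1.0,"z":2.4,"jaw":0}]'
python3 - <<'E'
from h import *
s,p,R=cur(); print(R.inv().apply([0,0,-.01])*100)
for n in("side","top"):
    im,d=cams.grab_frame(n); cv2.imwrite(f"pics/{n}11.png",im[:,:,::-1])
a=cv2.imread("pics/side11.png")[170:270,220:320]; b=cv2.imread("pics/top11.png")[150:250,205:305]
cv2.imwrite("pics/c11.png",cv2.hconcat([cv2.resize(a,(400,400),interpolation=2),cv2.resize(b,(400,400),interpolation=2)]))
E
```

```text
clock: 16.65
tool_pos: [0.5299, 0.0385, 0.1872]
ee_rot: [90.2, 49.9, 96.3]
contact_force: [0.1, 0.1, -2.4]
gripper_width: 0.676
[ 0.7654051  -0.6435449   0.00223602]
```

View pics/c11.png

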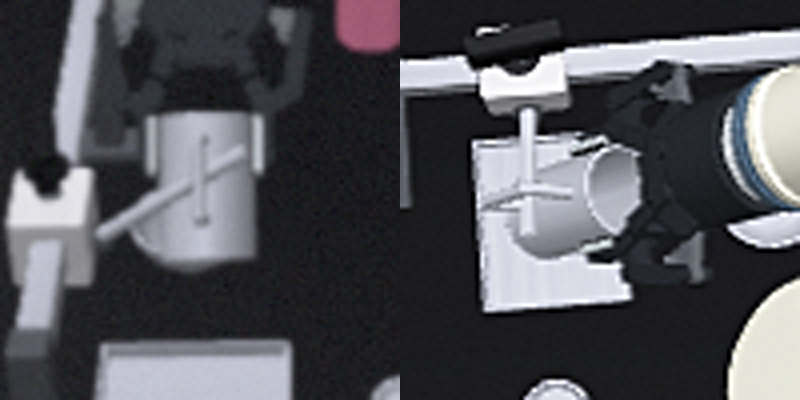

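The rod now runs through the loop, with its tip visible beyond the handle at (245,152). I lower until the handle touches the rod.

```bash
python3 -m creep '[{"rx":0,"ry":0,"rz":0,"x":0.38,"y":-0.32,"z":0,"jaw":0},{"rx":0,"ry":0,"rz":0,"x":0.77,"y":-0.64,"z":0,"jaw":0},{"rx":0,"ry":0,"rz":0,"x":0.77,"y":-0.64,"z":0,"jaw":0}]';python3 -m creep '[{"rx":0,"ry":0,"rz":0,"x":0.15,"y":-0.13,"z":0,"jaw":0},{"rx":0,"ry":0,"rz":0,"x":0.3,"y":-0.25,"z":0,"jaw":0},{"rx":0,"ry":0,"rz":0,"x":0.3,"y":-0.25,"z":0,"jaw":0}]'
```

```text
clock: 17.05
tool_pos: [0.529, 0.0384, 0.1771]
ee_rot: [90.3, 49.9, 96.4]
contact_force: [0.5, -0.5, -3.1]
gripper_width: 0.681
clock: 17.35
tool_pos: [0.5292, 0.0391, 0.1741]
ee_rot: [90.1, 49.9, 96.3]
contact_force: [-0.4, 4.7, 1.6]
gripper_width: 0.676
```

Contact felt (4.7 N sideways, about 4 N up). Now I open.

```bash
python3 -m creep '[{"rx":0,"ry":0,"rz":0,"x":0,"y":0,"z":0,"jaw":0.75},{"rx":0,"ry":0,"rz":0,"x":0,"y":0,"z":0,"jaw":0.82},{"rx":0,"ry":0,"rz":0,"x":0,"y":0,"z":0,"jaw":0.9},{"rx":0,"ry":0,"rz":0,"x":0,"y":0,"z":0,"jaw":1},{"rx":0,"ry":0,"rz":0,"x":0,"y":0,"z":0,"jaw":1},{"rx":0,"ry":0,"rz":0,"x":0,"y":0,"z":0,"jaw":1},{"rx":0,"ry":0,"rz":0,"x":0,"y":0,"z":0,"jaw":1},{"rx":0,"ry":0,"rz":0,"x":0,"y":0,"z":0,"jaw":1}]'
python3 - <<'E'
from h import *
for n in("side","top"):
    im,d=cams.grab_frame(n); cv2.imwrite(f"pics/{n}12.png",im[:,:,::-1])
a=cv2.imread("pics/side12.png")[170:270,220:320]; b=cv2.imread("pics/top12.png")[150:250,205:305]
cv2.imwrite("pics/c12.png",cv2.hconcat([cv2.resize(a,(400,400),interpolation=2),cv2.resize(b,(400,400),interpolation=2)]))
E
```

```text
clock: 18.15
tool_pos: [0.5292, 0.039, 0.1741]
ee_rot: [90.1, 49.9, 96.3]
contact_force: [1.1, -0.3, -0.6]
gripper_width: 1.002
```

View pics/c12.png

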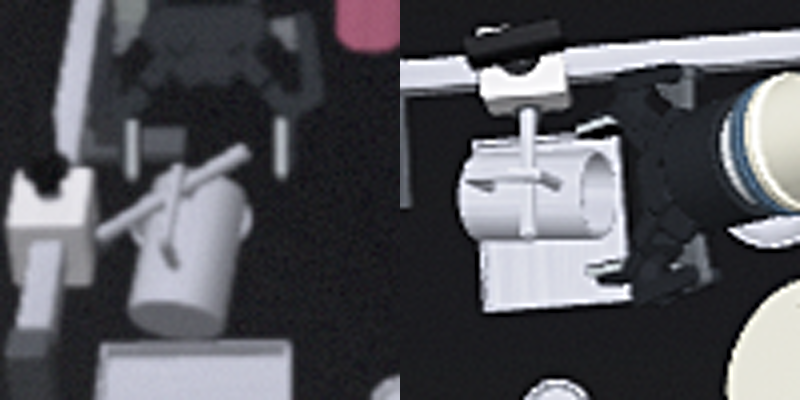

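The mug hangs by its handle on the rod, below the opened fingers. I back straight out along the tool.

```bash
python3 -m creep '[{"rx":0,"ry":0,"rz":0,"x":-1,"y":0,"z":0,"jaw":1},{"rx":0,"ry":0,"rz":0,"x":-2.5,"y":0,"z":0,"jaw":1},{"rx":0,"ry":0,"rz":0,"x":-5,"y":0,"z":0,"jaw":1},{"rx":0,"ry":0,"rz":0,"x":-8,"y":0,"z":0,"jaw":1},{"rx":0,"ry":0,"rz":0,"x":-12,"y":0,"z":0,"jaw":1},{"rx":0,"ry":0,"rz":0,"x":-16,"y":0,"z":0,"jaw":1},{"rx":0,"ry":0,"rz":0,"x":-20,"y":0,"z":0,"jaw":1},{"rx":0,"ry":0,"rz":0,"x":-20,"y":0,"z":0,"jaw":1},{"rx":0,"ry":0,"rz":0,"x":-20,"y":0,"z":0,"jaw":1},{"rx":0,"ry":0,"rz":0,"x":-20,"y":0,"z":0,"jaw":1},{"rx":0,"ry":0,"rz":0,"x":-20,"y":0,"z":0,"jaw":1},{"rx":0,"ry":0,"rz":0,"x":-20,"y":0,"z":0,"jaw":1}]'
cat > st.py <<'E'
from h import *
import sys
k=sys.argv[1]
for n in("side","top"):
    im,d=cams.grab_frame(n); cv2.imwrite(f"pics/{n}{k}.png",im[:,:,::-1])
a=cv2.imread(f"pics/side{k}.png")[170:290,220:340]; b=cv2.imread(f"pics/top{k}.png")[140:260,200:320]
cv2.imwrite(f"pics/c{k}.png",cv2.hconcat([cv2.resize(a,(400,400),interpolation=2),cv2.resize(b,(400,400),interpolation=2)]))
E
python3 st.py 13; python3 -m creep '[{"rx":0,"ry":0,"rz":0,"x":0,"y":0,"z":0,"jaw":1},{"rx":0,"ry":0,"rz":0,"x":0,"y":0,"z":0,"jaw":1},{"rx":0,"ry":0,"rz":0,"x":0,"y":0,"z":0,"jaw":1},{"rx":0,"ry":0,"rz":0,"x":0,"y":0,"z":0,"jaw":1},{"rx":0,"ry":0,"rz":0,"x":0,"y":0,"z":0,"jaw":1},{"rx":0,"ry":0,"rz":0,"x":0,"y":0,"z":0,"jaw":1},{"rx":0,"ry":0,"rz":0,"x":0,"y":0,"z":0,"jaw":1},{"rx":0,"ry":0,"rz":0,"x":0,"y":0,"z":0,"jaw":1},{"rx":0,"ry":0,"rz":0,"x":0,"y":0,"z":0,"jaw":1},{"rx":0,"ry":0,"rz":0,"x":0,"y":0,"z":0,"jaw":1}]'; python3 st.py 14
python3 - <<'E'
import cv2,numpy as np
for n in ("side","top"):
    d=cv2.absdiff(cv2.imread(f"pics/{n}13.png"),cv2.imread(f"pics/{n}14.png")).max(2); print(n,(d>40).sum())
cv2.imwrite("pics/cc.png",cv2.vconcat([cv2.resize(cv2.imread("pics/c13.png"),(600,300)),cv2.resize(cv2.imread("pics/c14.png"),(600,300))]))
E
```

```text
clock: 19.45
tool_pos: [0.5431, -0.0884, 0.3262]
ee_rot: [90.2, 49.8, 96.4]
contact_force: [-0.7, -0.5, 0.3]
gripper_width: 0.996
clock: 20.55
tool_pos: [0.5432, -0.0885, 0.3266]
ee_rot: [90.2, 49.8, 96.4]
contact_force: [-0.8, 0.7, -0.7]
gripper_width: 1.002
side 2
top 154
```

View pics/cc.png

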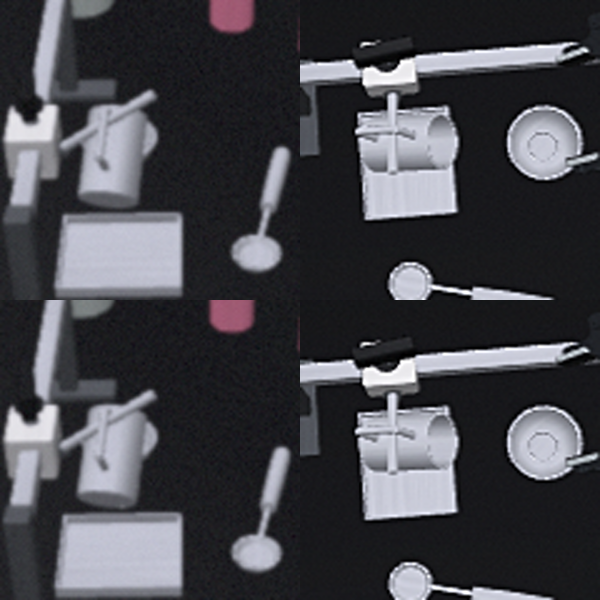

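The mug hangs mid-rod over the tray, in side and top crops alike. I wait and measure the remaining motion.

```bash
for i in 1 2 3; do python3 -m creep '[{"rx":0,"ry":0,"rz":0,"x":0,"y":0,"z":0,"jaw":1},{"rx":0,"ry":0,"rz":0,"x":0,"y":0,"z":0,"jaw":1},{"rx":0,"ry":0,"rz":0,"x":0,"y":0,"z":0,"jaw":1},{"rx":0,"ry":0,"rz":0,"x":0,"y":0,"z":0,"jaw":1},{"rx":0,"ry":0,"rz":0,"x":0,"y":0,"z":0,"jaw":1},{"rx":0,"ry":0,"rz":0,"x":0,"y":0,"z":0,"jaw":1},{"rx":0,"ry":0,"rz":0,"x":0,"y":0,"z":0,"jaw":1},{"rx":0,"ry":0,"rz":0,"x":0,"y":0,"z":0,"jaw":1},{"rx":0,"ry":0,"rz":0,"x":0,"y":0,"z":0,"jaw":1},{"rx":0,"ry":0,"rz":0,"x":0,"y":0,"z":0,"jaw":1}]' | head -1; python3 st.py 2$i; done
python3 - <<'E'
import cv2,numpy as np
f=["13","14","21","22","23"]
for a,b in zip(f,f[1:]):
  for n,(r0,r1,c0,c1) in {"side":(195,260,240,290),"top":(175,225,218,265)}.items():
    A,B=[cv2.imread(f"pics/{n}{k}.png",0)[r0:r1,c0:c1].astype(np.float32) for k in(a,b)]
    print(a,b,n,np.round(cv2.phaseCorrelate(A,B)[0],3),(abs(A-B)>25).sum())
E
python3 chk.py 24
python3 - <<'E'
from h import *
P0=cv2.imread("pics/top0.png",0).astype(int);P1=cv2.imread("pics/top24.png",0).astype(int)
for nm,(a,b,c,d) in dict(tumbler=(212,245,140,178),bowl=(180,215,281,315),spoon=(242,268,232,305),pink=(268,306,362,400)).items(): print(nm,(abs(P0-P1)[a:b,c:d]>40).sum())
E
```

```text
clock: 21.65
clock: 22.75
clock: 23.85
13 14 side [-0.113  0.06 ] 9
13 14 top [-0.016  0.01 ] 26
14 21 side [ 0.002 -0.117] 0
14 21 top [-0.007 -0.007] 0
21 22 side [-0.013  0.09 ] 0
21 22 top [-0.018 -0.006] 0
22 23 side [-0.003 -0.018] 0
22 23 top [ 0.009 -0.014] 0
tcp rack -0.0923563002020396 -0.0831903124345458 q [-30.6  11.3  63.9  38.9 124.8 -19.6] [-0.2  0.6 -0.8] [-0.3   0.02 -0.06]
top rod 218 s= 0.07957451934460259 [-0.4071  0.0509]
top block 148 s range 0.061248900268158726 0.11481434156843821 -0.022522942686475027 0.02343142381228296
side rod 204 s= 0.09071163916285342 [-0.2193  0.0751]
side block 212 s range 0.06366855467189701 0.11787057209064244 -0.02269693406128713 0.023782127098480915
tumbler 0
bowl 25
spoon 0
pink 1107
```

View pics/side23.png

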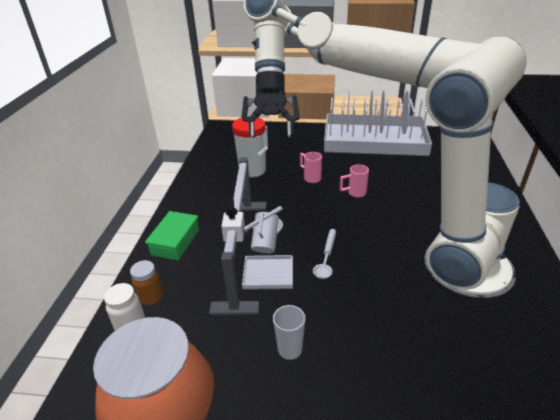

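View pics/top23.png

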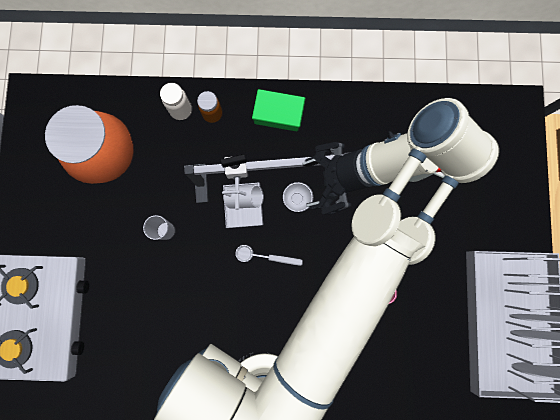

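The mug is still and the tumbler and spoon are unchanged. The 25 changed bowl pixels are at the edge the finger covers. The pink count comes from the arm blocking the top view, and both pink mugs are in place in the side view.

```bash
python3 -c "
from bench import arm; print(arm.finish_job())"
```

```text
the job is handed in; nothing more can be done
None
```

The mug is hanging by its handle on the cup arm over the drip tray, the clamp is tight, and I handed the job in at about 24 s of the 64 s allowed.

**Carriage and clamp:** I pulled the carriage by its knob until the cup arm was over the tray and turned the knob clockwise. The carriage crept about 5 mm along the rail during the first tightening, and about 3 mm too far during the second. Both times I loosened it partly, recentred it and retightened, all before touching the mug.

**Mug:** I gripped the grey mug, tilted it, slid its handle over the rod, let go and backed out about 20 cm.

**Last checks:**
- **Knob:** measured at about 1.42 rad, against 1.2 for tight. That was before hanging the mug.
- **Carriage:** the top camera puts the block within about 1 mm of the tray middle, and unchanged since tightening. The side camera reads 2–3 mm further off.
- **Mug:** still, with no measurable motion over the last 3 s. It has stayed mid-rod and not slid to the root. The robot touches nothing; the contact force is about 0 to 1 N.
- **Tumbler and spoon:** unchanged in the picture comparison.
- **Bowl:** a few pixels differ where a finger overlaps its edge in the top view, but it looks unmoved.
- **Pink mugs:** the top-view comparison could not check the one I tested because the arm blocked it. The side view shows both in place.
- **Rod position:** the last automatic rod measurement was not usable because the mug's pixels mixed into it. I relied on the block measurement instead.

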